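Load a separator and a second plate into the slotted drilling jig

ROBOT

A 6-joint arm with a two-finger parallel gripper is mounted at the origin on the work surface. World frame = base frame: x ahead of the robot, y to its left, z up, the work surface at z = 0. Lengths are in mm, angles in rad, forces in N, time in s.
With the tool pointing down it reaches from about 375 to 975 mm from the base axis. Payload 3.8 kg.
Tool frame: the origin (TCP) lies at the very end of the fingers, on their centre line; the grasp point (between the pads) lies 19 mm behind it; z points along the fingers, y is the line along which they close (so a half turn about z gives the same grasp; the last joint's range is limited). The gripper opens to 85 mm and grips with 20 to 120 N. Pads are 22 mm wide; open, the fingers measure 114 mm over their backs; the gripper's body (76 mm by 85 mm) begins 54 mm behind the grasp point. The pads swing forward as they close: fully open they stand 13 mm farther back than shut.
Start: joints at [1.296, 0.264, 1.604, -0, 1.274, -0.037], TCP at [159.004, 656, 231.28] pointing down, gripper open.
Joint ranges: [-2.63, 2.63], [-0.94, 2.18], [0.31, 2.57], [-1.31, 4.45], [0, 2.66], [-2.55, 2.55]. Speed limits (rad/s): [2.57, 2.57, 3.14, 3.14, 3.14, 3.14].

INTERFACE

Orientations are given as a unit quaternion [w, x, y, z].
In Python, from workcell import * gives the robot as it stands. The module is installed in compiled form; this text tells all that it offers.
- The arm moves only by the shell command python3 -m handwheel 'ROWS' [FORCE]. ROWS is JSON, a list of rows, each a list of 5 numbers: the shift along the tool's x, y, z in cm, then the turn about the tool's z in rad, then the closure, from 0 (fully open) to 1 (shut). A call has exactly 10 rows; each row is the pose to reach, as a shift and turn from the pose commanded when the call began, along the tool's axes at that moment; what a row does not reach only later rows make up. A row lasts 1/10 s, in which the tool goes at most 50 mm and 8.59 degrees, less where a joint would pass 70% of its speed; a pose out of reach is approached as far as the arm can. A call with a gripper value outside its range is refused whole. The fingers move at their own pace and stop on an object; FORCE is the grip in N (left out, the last holds). Time passes only in rows, so rows that repeat a pose let the fingers close, or fill a call up. It gives the time, the measured TCP pose, the force, the opening and the grip force at its end, in the units of the state.
- read_state(): the state, without advancing time (a new reading comes with each control period).
- capture(name): name is "scene" or "side" or "wrist"; returns (picture, depth): 420x560x3 uint8, blue, green, red; 420x560 float32, mm along the optical axis (not along the pixel's ray), 0 where there is no reading.
- camera_model(name): a dict with "fx", "fy", "cx", "cy" (pixels), "R" (3x3) and "t" (3): a world point X has camera coordinates R X + t. Camera axes: x right, y down, z forward; pixel columns grow to the right and rows downward; lengths in mm; the calibration is good to about 2 mm. A picture is of the moment at which its call begins: read the wrist's pose just before it. camera_model takes no time and is no camera call; for the wrist camera it gives the pose at the moment of the call.
- sign_off(): hands the job in; it is judged then, once.
The state is a dict: "time_s": time; "joints": joint angles; "qd": joint speeds; "joint_torque": joint torques, N m; "position": TCP position; "tool_rot": TCP orientation; "ft_force": force on the tool from outside, world axes, zero at the start; "wrist_torque": the same for the moment, N m; "grip_width": finger opening in mm; "finger_force": force on a finger pad.
Only numpy, scipy, OpenCV 4.12 (cv2) and the standard library are available. Lean on these libraries where they do the work, as an engineer would, in place of code of your own. Each camera call takes 0.05 s, during which the arm holds its last target. There are 200 camera calls.

TASK

The drilling jig's steel nest already holds one square aluminium plate; make it ready for drilling two at once: lay the thin square wooden separator sheet into the nest, flat on the first plate, let go of it, then lay the other full-size square aluminium plate into the nest, fully down and flat on the separator, and let go. The nest is bolted through slots and may sit off the middle of its plywood base, so look or feel for where it really is. Leave the other things on the bench where they are.

Things in the scene. Friction and masses are not known exactly. Their poses are not given: they have to be found in the camera images.
- jig: drilling jig, fixed: plywood base 170 (x) x 110 (y) x 12 mm, origin at centre of its underside, z up. On it a steel nest, square with the base and centred in y, but shifted ALONG THE BASE'S X by an unknown amount, up to 15 mm either way (bolted through slots; no listed pose tells the shift). Outside the nest's end bars a bolted flange 18 mm wide, bolt heads up to 19 mm above the underside
- jig_rim (a point): point over the BASE's centre at the height of the nest's wall tops, 34 mm above the jig's underside; jig axes. Nest cavity 62 x 62 mm, walls 10 mm thick, open on top. The two walls across x are unbroken bars 84 mm long in y; each wall across y has a 38 mm gap in its middle, open down to the base, for gripper fingers. The gaps and cavity shift with the nest
- jig_bed (a point): point over the BASE's centre at the height of the first plate's top, 20 mm above the jig's underside; jig axes. The first plate (60 x 60 x 8 mm, fixed in the middle of the nest) fills the nest's bottom, leaving the cavity 14 mm deep
- separator: the separator: a flat brown wooden (MDF) sheet, 60 x 60 x 6 mm, about 25 g, lying flat on the bench; origin at the centre of its underside, x and y along its edges. Seated, its underside is 20 mm above the jig's underside
- plate: the second plate: a flat bare aluminium square, 60 x 60 x 8 mm, about 80 g, lying flat on the bench; origin at the centre of its underside, x and y along its edges. Seated on the separator, its underside is 26 mm above the jig's underside and its top is level with the nest's wall tops
- disc: a bystander: a round aluminium disc, 60 mm across, 8 mm thick, lying flat; origin at the centre of its underside
- offcut: a bystander: a small square aluminium offcut, 38 x 38 x 8 mm, lying flat; origin at the centre of its underside
- bit_case: a bystander: a shut red plastic drill bit case, 75 x 125 x 35 mm (its x, y, z); origin at the centre of its underside
- bradawl: a bystander: a steel bradawl with a turned wooden handle, lying along its x, about 145 mm long, 24 mm thick; origin at the bench under its middle
- rasp: a bystander: a wooden-handled rasp lying along its y, about 290 mm long, 30 mm wide, 28 mm high; origin at the centre of its underside
Not all that is in view belongs to the job. What is shaped like the plate but purple is not meant. There is more than one size of the separator; the job needs the larger.

How it is judged (in metres and radians):
On the way, in this order (a step that is already met when the one before it is completed fails the run):
1. the separator lies flat on the first plate inside the nest, let go (x of separator in the frame of jig between -0.0185 and 0.0185 m and y of separator in the frame of jig between -0.0045 and 0.0045 m and z of separator in the frame of jig between 0.018 and 0.022 m and angle between separator's own z axis and vertical below 0.06 rad and contact force between the fingers and separator below 0.3 N and linear speed of separator below 0.02 m/s), for 0.2 s.
2. the second plate lies flat on the separator inside the nest (x of plate in the frame of jig between -0.0185 and 0.0185 m and y of plate in the frame of jig between -0.0045 and 0.0045 m and z of plate in the frame of jig between 0.024 and 0.028 m and angle between plate's own z axis and vertical below 0.06 rad), for 0.2 s.
At the end, for the whole second after the job is handed in: separator flat in the nest on the first plate (underside 20 mm above the jig's underside), second plate on it (26 mm), each within 2 mm in height, 18.5 mm of the jig's centre along x, 4.5 mm along y, and 0.06 rad of level; both released and at rest (all of step 1 and all of step 2 and contact force between the fingers and plate below 0.3 N and linear speed of plate below 0.02 m/s); the robot touches nothing.
It fails at once if a bystander on the bench is shifted by more than 25 mm (distance of any of disc, offcut, bit_case, bradawl, rasp from where it was at the start of the episode above 0.025 m).
It also fails if it takes over 69 s, if anything falls off the work surface, if the arm or the gripper's body presses on something with over 40 N, if the wrist force passes 120 N, or if a joint passes its speed limit or range.

## Working session

There is one attempt and no reset: what is moved stays moved. The work goes in short steps, Python scripts to look and compute and a shell command to move; the robot and the scene stay as the last step left them, time stands still between calls to the robot, and variables do not carry over. Pictures are saved under pics/ and viewed, at most 10 in all, crops included, and the job is handed in when it is done.

```bash
mkdir -p pics
cat > h.py <<'E'
from workcell import *
import numpy as np, cv2
def cloud(name):
    m=camera_model(name); im,d=capture(name)
    v,u=np.mgrid[0:420,0:560]
    P=np.stack([(u-m['cx'])/m['fx']*d,(v-m['cy'])/m['fy']*d,d],-1)
    W=(P-np.array(m['t']))@np.array(m['R'])
    W[d==0]=np.nan
    return im,d,W
E
python3 - <<'E'
from h import *
s=read_state(); print(s)
for n in("scene","side"):
    im,d,W=cloud(n); np.savez(n,im=im,W=W); cv2.imwrite(f'pics/{n}0.png',im)
a=np.load('scene.npz')['im'];b=np.load('side.npz')['im']
E
```

```text
{'time_s': 0.0, 'joints': array([ 1.29609071e+00,  2.64730779e-01,  1.60540665e+00,  1.51267974e-05,
        1.27370219e+00, -3.68792335e-02]), 'qd': array([-5.74282567e-04, -1.04339696e-03, -3.15886081e-04, -8.63118616e-04,
        6.31928807e-05, -7.14470548e-04]), 'joint_torque': array([-2.36427732e-03, -5.15111947e+01, -3.67303169e+01, -2.65163389e-04,
        1.31041548e-02, -1.99237047e-05]), 'position': array([158.80404355, 655.28410235, 229.95947733]), 'tool_rot': array([-1.81465322e-04,  1.18635278e-01,  9.92937263e-01, -1.10875683e-03]), 'ft_force': array([ 0.46070021,  1.04042898, -0.06221974]), 'wrist_torque': array([ 0.01132534,  0.04098401, -0.00372557]), 'finger_force': 0.0, 'grip_width': 85.42243640789327}
```

View pics/scene0.png

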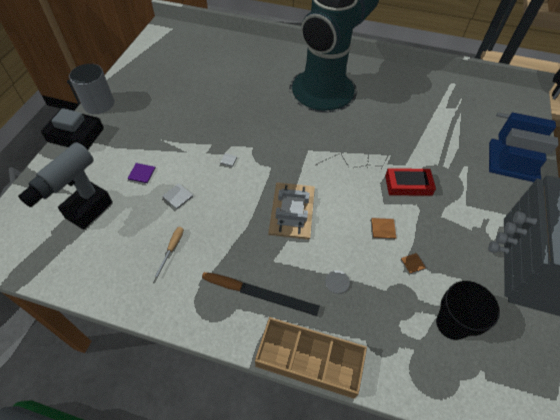

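View pics/side0.png

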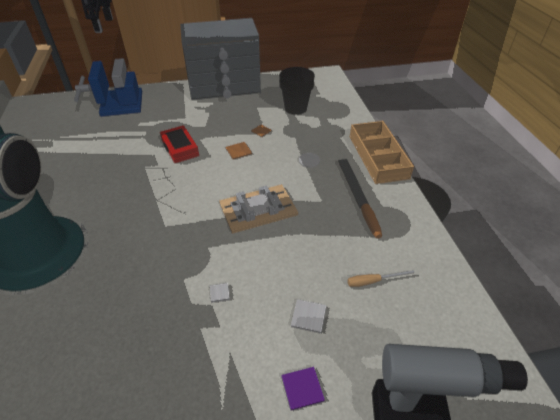

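In the scene picture the grey squares are at (178,197), large, and (228,160), the small offcut. The round disc is at (338,283) and the purple square at (141,173). The brown sheets are at (384,228), large, and (413,262), small, and the jig is at (293,210). The plate should be (178,197) and the separator (384,228). I'll measure them and confirm in a crop.

```bash
cat >> h.py <<'E'
def blob(W,u,v,im,r=22,zlo=3,zhi=14,tol=45):
    m=np.zeros(W.shape[:2],bool); m[v-r:v+r+1,u-r:u+r+1]=1
    c=im[v-2:v+3,u-2:u+3].reshape(-1,3).mean(0)
    m&=(W[...,2]>zlo)&(W[...,2]<zhi)&(np.abs(im.astype(float)-c).sum(-1)<tol*3)
    n,l=cv2.connectedComponents(m.astype(np.uint8),connectivity=4); 
    m=l==l[v,u]; p=W[m]
    (cx,cy),(w,h),a=cv2.minAreaRect(p[:,:2].astype(np.float32))
    return m.sum(),np.round([cx,cy,w,h,a],1),np.round(np.percentile(p[:,2],[5,50,95]),1)
E
python3 - <<'E'
from h import *
for n,pts in (("scene",dict(plate=(178,197),off=(228,160),disc=(338,283),sep=(384,228),sep2=(413,263))),("side",dict(plate=(308,314),off=(220,292),sep=(238,150),sep2=(261,130)))):
    f=np.load(n+'.npz'); im,W=f['im'],f['W']
    for k,(u,v) in pts.items():
        print(n,k,W[v,u].round(1)); 
        try: print(blob(W,u,v,im))
        except Exception as e: print(e)
    # jig base: z about 12
f=np.load('scene.npz'); im,W=f['im'],f['W']
for lo,hi in((9,15),(31,37)):
    m=np.zeros(W.shape[:2],bool); m[175:245,262:325]=1
    m&=(W[...,2]>lo)&(W[...,2]<hi); p=W[m]; print(m.sum(),cv2.minAreaRect(p[:,:2].astype(np.float32)),np.median(p[:,2]))
for n,u,v,x in(("scene",178,197,0),("scene",384,228,0),("scene",228,160,0),("scene",413,262,0)):pass
cr=lambda u,v,s=30:cv2.resize(im[v-s:v+s,u-s:u+s],(300,300),interpolation=cv2.INTER_CUBIC)
cv2.imwrite('pics/crop.png',np.hstack([cr(190,185),cr(395,243)]))
E
```

```text
scene plate [ 575.7 -274.     5. ]
(np.int64(359), array([ 571.2, -279.5,   63.3,   60.4,   66.6]), array([3.8, 6.1, 9.1]))
scene off [ 408.4 -189.1    7.3]
(np.int64(114), array([ 404.6, -189.7,   36.9,   38.2,   88.5]), array([3.8, 6.2, 8.5]))
scene disc [696.6 204.1   5.4]
(np.int64(422), array([695.5, 201.5,  56.4,  58.3,  12.5]), array([4. , 6.8, 9.5]))
scene sep [505.5 287.9   5.9]
(np.int64(382), array([504.7, 286.5,  61.7,  60.6,  12.9]), array([3.3, 5.1, 8.1]))
scene sep2 [584.2 374.    1. ]
(np.int64(235011), array([-626.8, -336.5, 1557.6, 3370.1,   55.3]), array([nan, nan, nan]))
side plate [ 570.9 -278.4    7.8]
(np.int64(819), array([ 571.2, -280.4,   61.6,   59.7,   65.1]), array([ 5.9,  8. , 10. ]))
side off [ 405.3 -194.9    8.8]
(np.int64(290), array([ 403.3, -192.5,   39.2,   38.1,   89. ]), array([6.1, 7.9, 9.9]))
side sep [502.5 284.3   4. ]
(np.int64(277), array([502.9, 281.7,  60.7,  67.3,  13.4]), array([3.8, 5.9, 8.3]))
side sep2 [584.8 372.6   3.3]
(np.int64(110), array([582.9, 369.8,  46.7,  48.1,  40.7]), array([3.3, 5. , 7.3]))
1033 ((522.726318359375, 39.175899505615234), (172.51515197753906, 109.82073974609375), 9.992229461669922) 11.171314483160087
218 ((520.4423217773438, 39.15779113769531), (84.45160675048828, 82.96902465820312), 9.77780532836914) 32.8574586754568
```

View pics/crop.png

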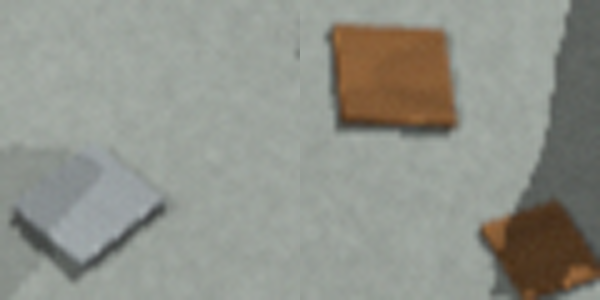

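The crop confirms it. The left piece is the grey 60 mm plate, seen in full and square. On the right, the upper brown sheet measures about 61 mm and is the separator; the lower, darker one is about 47 mm and is the decoy. First I'll fly over the separator and the jig for wrist views.

```bash
cat >> h.py <<'E'
def go(x,y,z,ang=None):
    """cm shifts and turn to bring TCP to x,y,z mm with tool-y axis at world angle ang deg (mod 180)"""
    from scipy.spatial.transform import Rotation as Ro
    s=read_state(); q=s['tool_rot']; R=Ro.from_quat(q[[1,2,3,0]]).as_matrix()
    d=R.T@(np.array([x,y,z])-s['position'])/10
    a=np.degrees(np.arctan2(R[1,1],R[0,1])); t=0
    if ang is not None: t=-np.radians((ang-a+90)%180-90)
    print('t',s['time_s'],'pos',s['position'].round(2),'yang',a.round(2),'tilt',np.round(R[:2,2],4),'shift',d.round(3),'turn',round(t,4),'w',round(s['grip_width'],1))
E
python3 -c "
from h import *
go(504,284,230,103)
go(505,250,230,100)"
```

```text
t 0.1 pos [158.82 655.33 230.05] yang 76.37 tilt [-0.0006 -0.002 ] shift [-42.294 -27.957   0.061] turn -0.4647 w 85.6
t 0.1 pos [158.82 655.33 230.05] yang 76.37 tilt [-0.0006 -0.002 ] shift [-43.192 -31.238   0.067] turn -0.4123 w 85.6
```

```bash
R='[-42.3,-28,0,-0.465,0]'; python3 -m handwheel '[[-4,-2.6,0,-0.1,0],[-8.4,-5.6,0,-0.2,0],[-12.6,-8.4,0,-0.3,0],[-16.8,-11.2,0,-0.4,0],[-21,-14,0,-0.465,0],[-25.2,-16.8,0,-0.465,0],[-29.4,-19.6,0,-0.465,0],[-33.6,-22.4,0,-0.465,0],[-38,-25.2,0,-0.465,0],[-42.3,-28,0,-0.465,0]]' 30
python3 - <<'E'
from h import *
im,d,W=cloud('wrist'); cv2.imwrite('pics/w1.png',im); np.savez('w1',im=im,W=W)
go(504,284,230,103); go(521,39,230,100); print(np.nanmin(d),np.nanmedian(d),camera_model('wrist')['R'].round(2),camera_model('wrist')['t'],camera_model('wrist')['fx'])
E
```

```text
time_s: 1.1
position: [498.4, 289.4, 230.9]
tool_rot: [-0.0, -0.113, 0.994, -0.0]
ft_force: [-0.4, 0.1, 0.0]
grip_width: 85.0
finger_force: 0.0
t 1.15 pos [503.55 283.66 231.  ] yang 102.81 tilt [ 0.0041 -0.0049] shift [-0.051  0.024  0.1  ] turn -0.0034 w 85.3
t 1.15 pos [503.55 283.66 231.  ] yang 102.81 tilt [ 0.0041 -0.0049] shift [  3.723 -24.243   0.228] turn 0.049 w 85.3
0.0 366.16846 [[-0.22  0.98 -0.  ]
 [ 0.93  0.21  0.29]
 [ 0.28  0.06 -0.96]] [-163.73530796 -568.25878529  220.75508746] 374.7207462088075
```

View pics/w1.png

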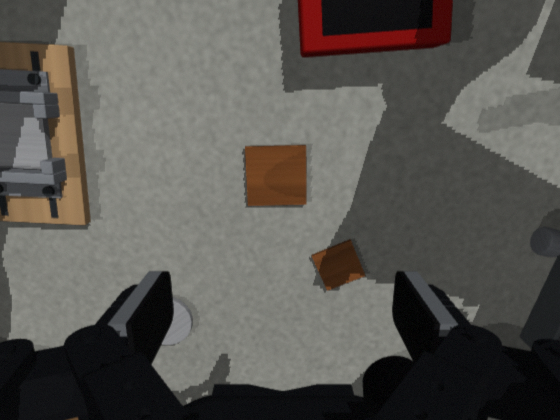

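The wrist view shows the separator at (275,177), the decoy at (339,265) and the jig at the left edge. Next I'll move over the jig.

```bash
python3 -m handwheel '[[0.5,-3,0,0.02,0],[1,-7,0,0.05,0],[1.6,-11,0,0.05,0],[2.4,-15,0,0.05,0],[3,-20,0,0.05,0],[3.7,-24.2,0,0.05,0],[3.7,-24.2,0,0.05,0],[3.7,-24.2,0,0.05,0],[3.7,-24.2,0,0.05,0],[3.7,-24.2,0,0.05,0]]'
python3 - <<'E'
from h import *
im,d,W=cloud('wrist'); cv2.imwrite('pics/w2.png',im); np.savez('w2',im=im,W=W)
go(504,284,230,103)
f=np.load('w1.npz'); print(blob(f['W'],275,177,f['im'],r=50,zlo=2.5,zhi=11))
print(np.round([W[v,u] for u,v in((100,100),(60,300),(450,300),(500,100))],1))
m=np.zeros(W.shape[:2],bool); m[20:340,120:440]=1
for lo,hi in((8,15),(31,37)):
    k=m&(W[...,2]>lo)&(W[...,2]<hi); p=W[k]; print(k.sum(),cv2.minAreaRect(p[:,:2].astype(np.float32)),np.median(p[:,2]))
E
```

```text
time_s: 2.15
position: [515.8, 48.4, 231.1]
tool_rot: [-0.0, -0.089, 0.996, 0.0]
ft_force: [0.4, 0.7, -0.1]
grip_width: 85.6
finger_force: 0.0
t 2.2 pos [515.86  48.4  231.12] yang 100.27 tilt [-0.0004  0.0002] shift [-3.031 23.394  0.117] turn -0.0477 w 85.4
(np.int64(3562), array([502.8, 283.9,  60.4,  60.1,  14.3]), array([4.6, 5.9, 7.1]))
[[ 4.782e+02 -1.361e+02 -1.000e+00]
 [ 7.028e+02 -1.703e+02  3.000e-01]
 [ 6.256e+02  2.595e+02 -3.000e-01]
 [ 4.098e+02  2.421e+02 -1.300e+00]]
11097 ((576.6253662109375, 67.22877502441406), (321.4111633300781, 157.43020629882812), 28.845752716064453) 11.93359741928923
2621 ((518.5277099609375, 35.992916107177734), (82.5534439086914, 84.12255859375), 9.992693901062012) 33.73671960290713
```

View pics/w2.png

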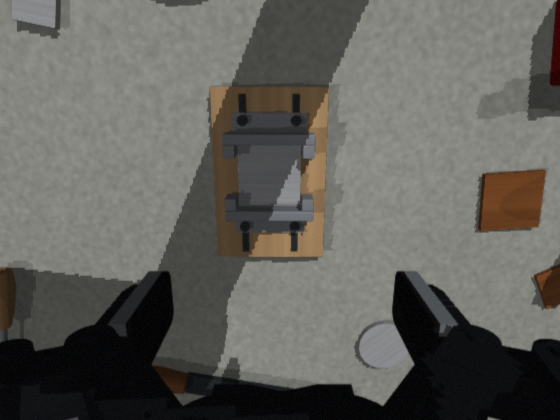

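The jig sits at the centre of the picture. The end bars are at rows ~145 and ~208, and the gaps face left and right. The nest's rim fits 82.5 x 84.1 mm with its centre at (518.5, 36) and an angle of 10°. Now I'll go back to the separator.

```bash
python3 -m handwheel '[[-0.5,3,0,-0.02,0],[-1,8,0,-0.05,0],[-1.6,12.5,2,-0.06,0],[-2.2,17,4,-0.06,0],[-2.8,21.5,6,-0.06,0],[-3,23.4,9,-0.06,0],[-3,23.4,12,-0.06,0],[-3,23.4,13,-0.06,0],[-3,23.4,13,-0.06,0],[-3,23.4,13,-0.06,0]]'
python3 - <<'E'
from h import *
im,d,W=cloud('wrist'); cv2.imwrite('pics/w3.png',im); np.savez('w3',im=im,W=W)
m=(W[...,2]>2.5)&(W[...,2]<11)&(np.hypot(W[...,0]-503,W[...,1]-284)<48)&(im[...,2]>im[...,0]*1.6)
p=W[m]; print(m.sum(),cv2.minAreaRect(p[:,:2].astype(np.float32)),np.percentile(p[:,2],[5,50,95]), p.mean(0))
go(503.5,284,-1,103.5)
E
```

```text
time_s: 3.2
position: [504.9, 283.0, 102.3]
tool_rot: [0.001, -0.118, 0.993, 0.0]
ft_force: [-0.2, -0.5, -0.3]
grip_width: 85.5
finger_force: 0.0
7813 ((502.83270263671875, 283.7320556640625), (60.57395553588867, 59.9832763671875), 14.181157112121582) [4.73098188 5.82182183 6.88727679] [501.40528362 283.34310114   5.80860068]
t 3.25 pos [505.54 283.07 103.07] yang 103.57 tilt [0.0025 0.0012] shift [ 0.205  0.132 10.407] turn 0.0012 w 85.6
```

View pics/w3.png

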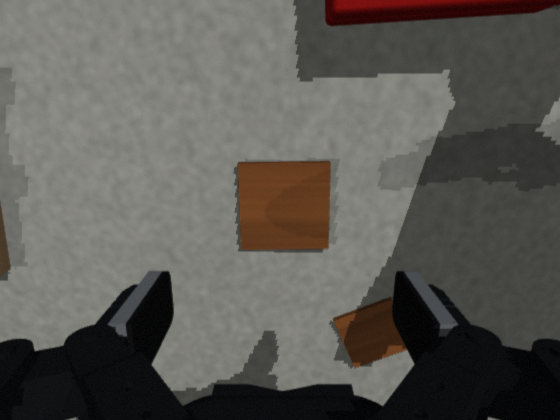

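The separator fills about (237–330, 161–250), centred between the fingers. Descending onto it.

```bash
python3 -m handwheel '[[0.2,0.1,2,-0.01,0],[0.2,0.1,5,-0.01,0],[0.2,0.1,7.5,-0.01,0],[0.2,0.1,9,-0.01,0],[0.2,0.1,9.6,-0.01,0],[0.2,0.1,10,-0.01,0],[0.2,0.1,10.3,-0.01,0],[0.2,0.1,10.5,-0.01,0],[0.2,0.1,10.6,-0.01,0],[0.2,0.1,10.6,-0.01,0]]'
python3 -c "
from h import *
go(503.2,284,-4,104)"
```

```text
time_s: 4.25
position: [502.4, 283.4, -4.3]
tool_rot: [0.0, -0.123, 0.992, 0.0]
ft_force: [-0.8, 0.5, 0.5]
grip_width: 85.3
finger_force: 0.0
t 4.25 pos [502.43 283.41  -4.3 ] yang 104.16 tilt [0.0006 0.0003] shift [-0.089  0.038 -0.03 ] turn 0.0029 w 85.3
```

```bash
python3 -m handwheel '[[0,0,0,0,0.15],[0,0,0,0,0.2],[0,0,0,0,0.25],[0,0,0,0,0.3],[0,0,0,0,0.35],[0,0,0,0,0.4],[0,0,0,0,0.5],[0,0,0,0,0.5],[0,0,0,0,0.5],[0,0,0,0,0.5]]' 25
python3 -c "
from h import *
go(503.2,284,100,100)"
```

```text
time_s: 5.25
position: [502.4, 283.4, -4.4]
tool_rot: [0.0, -0.123, 0.992, 0.0]
ft_force: [-0.5, -0.6, 5.0]
grip_width: 58.9
finger_force: 27.4
t 5.25 pos [502.39 283.38  -4.37] yang 104.16 tilt [0.0005 0.0002] shift [ -0.099   0.042 -10.437] turn 0.0726 w 58.9
```

```bash
python3 -m handwheel '[[0,0,-2,0,0.5],[0,0,-6,0,0.5],[0.5,-2.5,-10,0.02,0.5],[1.2,-6.5,-10.5,0.04,0.5],[2,-11,-10.5,0.073,0.5],[2.8,-15.5,-10.5,0.073,0.5],[3.6,-19.5,-10.5,0.073,0.5],[4.2,-22.5,-10.5,0.073,0.5],[4.5,-24.4,-10.5,0.073,0.5],[4.5,-24.4,-10.5,0.073,0.5]]'
python3 -m handwheel '[[0,0,0,0,0.5],[0,0,0,0,0.5],[0,0,0,0,0.5],[0,0,0,0,0.5],[0,0,0,0,0.5],[0,0,0,0,0.5],[0,0,0,0,0.5],[0,0,0,0,0.5],[0,0,0,0,0.5],[0,0,0,0,0.5]]'
python3 - <<'E'
from h import *
im,d,W=cloud('wrist'); cv2.imwrite('pics/w4.png',im); np.savez('w4',im=im,W=W)
go(518.5,36,50,100)
s=read_state()
# held sheet
k=(W[...,2]>85)&(im[...,2]>im[...,0]*1.5)&(np.hypot(W[...,0]-518,W[...,1]-36)<50); p=W[k]
if k.sum()>20: print('sep',k.sum(),cv2.minAreaRect(p[:,:2].astype(np.float32)),np.percentile(p[:,2],[2,50,98]),np.argwhere(k).min(0),np.argwhere(k).max(0))
k=(W[...,2]>31)&(W[...,2]<37)&(np.hypot(W[...,0]-518,W[...,1]-36)<62); p=W[k]
print('nest',k.sum(),cv2.minAreaRect(p[:,:2].astype(np.float32)),np.median(p[:,2]))
E
```

```text
time_s: 6.25
position: [517.8, 33.4, 99.6]
tool_rot: [-0.0, -0.085, 0.996, -0.0]
ft_force: [-0.1, 0.2, 0.0]
grip_width: 59.1
finger_force: 27.2
time_s: 7.25
position: [518.2, 35.6, 100.3]
tool_rot: [0.0, -0.087, 0.996, -0.0]
ft_force: [0.3, -0.6, -0.9]
grip_width: 58.6
finger_force: 27.2
t 7.3 pos [518.21  35.57 100.27] yang 99.98 tilt [0. 0.] shift [-0.036  0.037  5.027] turn -0.0004 w 58.9
sep 21334 ((518.586181640625, 35.72820281982422), (60.83328628540039, 61.32935333251953), 9.61978530883789) [108.69824164 110.384      111.60777018] [214 186] [354 377]
nest 3474 ((488.5912170410156, 30.622215270996094), (22.07299041748047, 84.03247833251953), 10.02432632446289) 33.730279174684725
```

View pics/w4.png

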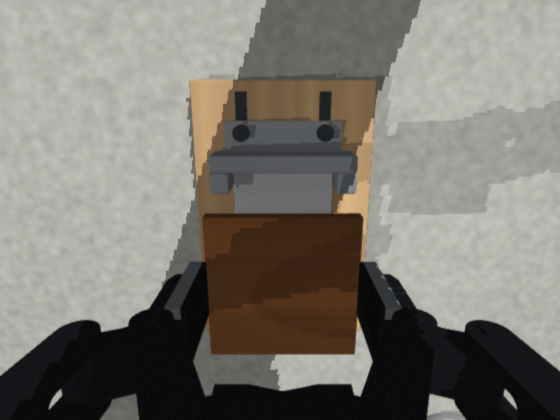

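The held sheet at (186–377, 214–354) measures (518.6, 35.7) at 9.6°. The nest in the same camera is at about (518.4, 36) and 10°, so they agree within 0.3 mm. Lowering.

```bash
python3 -m handwheel '[[0.02,0.02,2,-0.003,0.5],[0.02,0.02,4.5,-0.003,0.5],[0.02,0.02,6,-0.003,0.5],[0.02,0.02,6.7,-0.003,0.5],[0.02,0.02,6.9,-0.003,0.5],[0.02,0.02,7.1,-0.003,0.5],[0.02,0.02,7.3,-0.003,0.5],[0.02,0.02,7.45,-0.003,0.5],[0.02,0.02,7.6,-0.003,0.5],[0.02,0.02,7.6,-0.003,0.5]]'
python3 -c "
from h import *
go(518.2,35.6,16.2,100);s=read_state();print(s['ft_force'],s['wrist_torque'])"
```

```text
time_s: 8.3
position: [518.2, 35.8, 24.3]
tool_rot: [0.0, -0.088, 0.996, -0.0]
ft_force: [-0.4, -0.0, -0.8]
grip_width: 59.3
finger_force: 27.5
t 8.3 pos [518.16  35.79  24.35] yang 100.15 tilt [0.0005 0.    ] shift [-0.    -0.02   0.815] turn 0.0027 w 59.3
[-0.36980977 -0.02898002 -0.83635257] [0.00931245 0.01485865 0.03832853]
```

```bash
python3 -m handwheel '[[0,0,0.2,0,0.5],[0,0,0.4,0,0.5],[0,0,0.6,0,0.5],[0,0,0.75,0,0.5],[0,0,0.82,0,0.5],[0,0,0.85,0,0.5],[0,0,0.85,0,0.5],[0,0,0.85,0,0.5],[0,0,0.85,0,0.5],[0,0,0.85,0,0.5]]'
python3 -c "
from h import *
go(518.2,35.6,16.2,100);s=read_state();print(s['ft_force'],s['wrist_torque'])"
```

```text
time_s: 9.3
position: [518.0, 35.8, 15.9]
tool_rot: [0.0, -0.088, 0.996, -0.0]
ft_force: [0.6, -0.4, 0.3]
grip_width: 59.0
finger_force: 27.5
t 9.3 pos [518.04  35.78  15.85] yang 100.15 tilt [ 0.0002 -0.    ] shift [-0.013 -0.021 -0.035] turn 0.0026 w 59.0
[ 0.56234962 -0.35748013  0.32453105] [-0.03372572 -0.04181504 -0.05263059]
```

```bash
python3 -m handwheel '[[0,0,0,0,0.2],[0,0,0,0,0],[0,0,0,0,0],[0,0,0,0,0],[0,0,-1,0,0],[0,0,-3,0,0],[0,0,-7,0,0],[0,0,-12,0,0],[0,0,-16,0,0],[0,0,-16,0,0]]'
python3 -m handwheel '[[0,0,0,0,0],[0,0,0,0,0],[0,0,0,0,0],[0,0,0,0,0],[0,0,0,0,0],[0,0,0,0,0],[0,0,0,0,0],[0,0,0,0,0],[0,0,0,0,0],[0,0,0,0,0]]'
python3 - <<'E'
from h import *
im,d,W=cloud('wrist'); cv2.imwrite('pics/w5.png',im[60:300,150:420]); np.savez('w5',im=im,W=W)
go(571,-280,170,65.5+0);
near=np.hypot(W[...,0]-518,W[...,1]-36)<60
k=near&(W[...,2]>22)&(W[...,2]<30)&(im[...,2]>im[...,0]*1.5); p=W[k]
print('sep',k.sum(),cv2.minAreaRect(p[:,:2].astype(np.float32)),np.percentile(p[:,2],[5,50,95]))
A=np.c_[p[:,:2]-p[:,:2].mean(0),np.ones(len(p))]; print('slope',np.linalg.lstsq(A,p[:,2],rcond=None)[0])
k=near&(W[...,2]>31)&(W[...,2]<37); p=W[k]
print('nest',k.sum(),cv2.minAreaRect(p[:,:2].astype(np.float32)),np.median(p[:,2]))
E
```

```text
time_s: 10.3
position: [523.2, 35.9, 184.2]
tool_rot: [0.007, -0.088, 0.996, -0.0]
ft_force: [-0.2, 1.0, 0.1]
grip_width: 85.5
finger_force: 0.0
time_s: 11.3
position: [518.0, 35.8, 175.9]
tool_rot: [0.0, -0.088, 0.996, -0.0]
ft_force: [0.1, -0.7, -0.0]
grip_width: 85.6
finger_force: 0.0
t 11.35 pos [518.01  35.78 175.85] yang 100.15 tilt [ 0.0001 -0.    ] shift [  0.35  -32.018   0.586] turn 0.6048 w 85.5
sep 5353 ((518.470947265625, 35.95509338378906), (59.28402328491211, 60.07655334472656), 10.08132266998291) [24.67754224 25.8308965  26.94729534]
slope [-1.25969090e-03  1.32679225e-03  2.58259183e+01]
nest 3626 ((518.2757568359375, 35.995391845703125), (82.09322357177734, 84.21932983398438), 10.078109741210938) 33.678573957363724
```

View pics/w5.png

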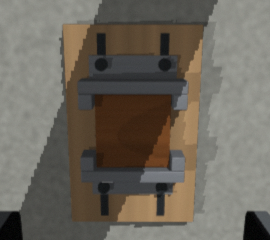

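The crop shows the brown sheet lying flat inside the nest at about (95–172, 93–168). Its top is at 25.8 mm with zero slope, so it is seated. Next is the plate.

```bash
python3 -m handwheel '[[0,-3,0,0.1,0],[0.1,-7.5,0,0.22,0],[0.2,-12,0,0.34,0],[0.2,-16.5,0,0.46,0],[0.3,-21,0,0.58,0],[0.3,-25.5,1,0.605,0],[0.35,-30,3,0.605,0],[0.35,-32,5,0.605,0],[0.35,-32,7,0.605,0],[0.35,-32,7,0.605,0]]'
python3 -m handwheel '[[0,0,0,0,0],[0,0,0,0,0],[0,0,0,0,0],[0,0,0,0,0],[0,0,0,0,0],[0,0,0,0,0],[0,0,0,0,0],[0,0,0,0,0],[0,0,0,0,0],[0,0,0,0,0]]'
python3 - <<'E'
from h import *
im,d,W=cloud('wrist'); cv2.imwrite('pics/w6.png',im); np.savez('w6',im=im,W=W)
k=(np.hypot(W[...,0]-570,W[...,1]+281)<52)&(W[...,2]>5)&(W[...,2]<12); p=W[k]
r=cv2.minAreaRect(p[:,:2].astype(np.float32)); print('plate',k.sum(),r,np.percentile(p[:,2],[5,50,95]))
go(*r[0],-3,65.5)
E
```

```text
time_s: 12.35
position: [568.3, -279.5, 101.9]
tool_rot: [-0.003, 0.213, 0.977, 0.001]
ft_force: [-0.9, -0.3, -1.4]
grip_width: 85.1
finger_force: 0.0
time_s: 13.35
position: [570.9, -279.9, 105.7]
tool_rot: [-0.0, 0.212, 0.977, 0.0]
ft_force: [-0.5, -0.1, -0.6]
grip_width: 85.8
finger_force: 0.0
plate 7739 ((571.2806396484375, -280.91961669921875), (60.20988845825195, 60.48756790161133), 65.33482360839844) [6.67510544 7.77592131 8.82248297]
t 13.4 pos [ 570.9  -279.86  105.71] yang 65.49 tilt [-0.0001  0.    ] shift [-0.08  -0.081 10.871] turn -0.0002 w 85.4
```

View pics/w6.png

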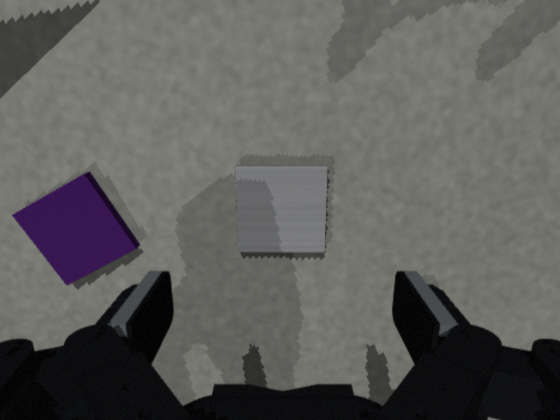

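The aluminium plate is at (236–327, 166–252), 60.2 x 60.5 mm and grey. The purple one is off to the left. Grasping the plate.

```bash
python3 -m handwheel '[[-0.1,-0.1,2,0,0],[-0.1,-0.1,5,0,0],[-0.1,-0.1,7.5,0,0],[-0.1,-0.1,9,0,0],[-0.1,-0.1,9.8,0,0],[-0.1,-0.1,10.3,0,0],[-0.1,-0.1,10.6,0,0],[-0.1,-0.1,10.8,0,0],[-0.1,-0.1,10.9,0,0],[-0.1,-0.1,10.9,0,0]]'
python3 -m handwheel '[[0,0,0,0,0.15],[0,0,0,0,0.2],[0,0,0,0,0.25],[0,0,0,0,0.3],[0,0,0,0,0.35],[0,0,0,0,0.4],[0,0,0,0,0.5],[0,0,0,0,0.5],[0,0,0,0,0.5],[0,0,0,0,0.5]]' 35
python3 -c "
from h import *
go(518.2,35.8,110,100)"
```

```text
time_s: 14.4
position: [571.9, -281.4, -2.6]
tool_rot: [0.001, 0.212, 0.977, -0.0]
ft_force: [0.5, -0.5, -0.4]
grip_width: 85.5
finger_force: 0.0
time_s: 15.4
position: [571.8, -281.3, -2.7]
tool_rot: [0.0, 0.212, 0.977, -0.0]
ft_force: [-0.1, -0.5, 5.7]
grip_width: 58.8
finger_force: 38.2
t 15.4 pos [ 571.8  -281.34   -2.67] yang 65.49 tilt [ 0.0007 -0.0004] shift [ 18.026  26.632 -11.283] turn -0.6023 w 58.8
```

```bash
python3 -m handwheel '[[0,0,-3,0,0.5],[0,0,-7,0,0.5],[1.5,2.2,-11.3,-0.1,0.5],[4,6,-11.3,-0.2,0.5],[6.6,9.8,-11.3,-0.3,0.5],[9.2,13.6,-11.3,-0.4,0.5],[11.8,17.4,-11.3,-0.5,0.5],[14.4,21.2,-11.3,-0.602,0.5],[16.6,24.5,-11.3,-0.602,0.5],[18,26.6,-11.3,-0.602,0.5]]'
python3 -m handwheel '[[0,0,0,0,0.5],[0,0,0,0,0.5],[0,0,0,0,0.5],[0,0,0,0,0.5],[0,0,0,0,0.5],[0,0,0,0,0.5],[0,0,0,0,0.5],[0,0,0,0,0.5],[0,0,0,0,0.5],[0,0,0,0,0.5]]'
python3 - <<'E'
from h import *
im,d,W=cloud('wrist'); cv2.imwrite('pics/w7.png',im); np.savez('w7',im=im,W=W)
go(518.3,36,50,100)
k=(W[...,2]>116)&(W[...,2]<126)&(np.hypot(W[...,0]-518,W[...,1]-36)<50); p=W[k]
# clip fingers: drop |v|>30.5 along the closing line
print(np.percentile(p[:,2],[5,50,95]))
u=p[:,:2]@[np.cos(np.radians(10)),np.sin(np.radians(10))]; v=p[:,:2]@[-np.sin(np.radians(10)),np.cos(np.radians(10))]
k2=np.abs(v+54.55)<22; print('plate u range',np.percentile(u[k2],[0,1,99,100]), 'mid',(u[k2].min()+u[k2].max())/2)
k3=np.abs(u-516.7-20)<9; print('v',v[k3].min(),v[k3].max()); k3=np.abs(u-516.7+20)<9; print('v',v[k3].min(),v[k3].max())
print(cv2.minAreaRect(p[:,:2].astype(np.float32)))
print('nest u', 518.28*np.cos(np.radians(10))+36*np.sin(np.radians(10)), 'v',-518.28*np.sin(np.radians(10))+36*np.cos(np.radians(10)))
E
```

```text
time_s: 16.4
position: [516.3, 38.1, 108.8]
tool_rot: [-0.001, -0.088, 0.996, 0.0]
ft_force: [0.5, 0.1, -1.2]
grip_width: 58.8
finger_force: 38.4
time_s: 17.4
position: [518.0, 35.6, 109.8]
tool_rot: [-0.0, -0.087, 0.996, 0.0]
ft_force: [0.1, -0.3, -0.6]
grip_width: 58.8
finger_force: 38.4
t 17.45 pos [517.98  35.59 109.79] yang 99.99 tilt [ 0. -0.] shift [-0.038  0.035  5.979] turn -0.0003 w 58.8
[119.22249959 120.25410946 121.34721569]
plate u range [485.41048248 485.84552878 545.10881368 546.53868423] mid 515.9745833553995
v -84.94015316420744 -24.966726053371644
v -90.96441285109258 -19.065985367548507
((517.528564453125, 35.137264251708984), (61.35517883300781, 85.4369125366211), 8.91754150390625)
nest u 516.6574966271767 v -54.545298412777164
```

View pics/w7.png

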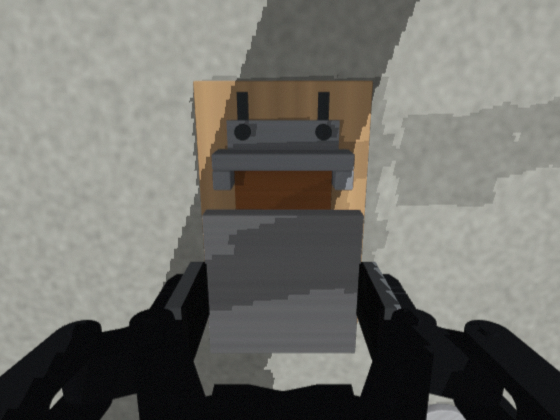

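The plate is held level at (205–362, 212–353), with the nest and separator visible behind it. It needs about 0.65 mm in jig +x and 0.3 mm in y. Lowering with that correction.

```bash
python3 -m handwheel '[[-0.065,0.03,2,-0.002,0.5],[-0.065,0.03,4.5,-0.002,0.5],[-0.065,0.03,6.2,-0.002,0.5],[-0.065,0.03,7.3,-0.002,0.5],[-0.065,0.03,7.6,-0.002,0.5],[-0.065,0.03,7.8,-0.002,0.5],[-0.065,0.03,7.9,-0.002,0.5],[-0.065,0.03,8,-0.002,0.5],[-0.065,0.03,8.1,-0.002,0.5],[-0.065,0.03,8.2,-0.002,0.5]]'
python3 -c "
from h import *
go(518.2,35.6,23.3,100);s=read_state();print(s['ft_force'],s['wrist_torque'])"
```

```text
time_s: 18.45
position: [519.0, 36.0, 28.2]
tool_rot: [0.0, -0.088, 0.996, -0.0]
ft_force: [-1.2, -0.5, -0.3]
grip_width: 58.7
finger_force: 38.3
t 18.45 pos [519.    35.99  28.23] yang 100.1 tilt [0.001 0.   ] shift [ 0.086 -0.024  0.493] turn 0.0017 w 58.7
[-1.16169689 -0.54659583 -0.28077166] [-0.07826185  0.04837325  0.00698234]
```

Inside the rim with no vertical force. Going the rest of the way down.

```bash
python3 -m handwheel '[[0,0,0.1,0,0.5],[0,0,0.2,0,0.5],[0,0,0.3,0,0.5],[0,0,0.37,0,0.5],[0,0,0.42,0,0.5],[0,0,0.45,0,0.5],[0,0,0.45,0,0.5],[0,0,0.45,0,0.5],[0,0,0.45,0,0.5],[0,0,0.45,0,0.5]]'
python3 -c "
from h import *
go(518.2,35.6,23.3,100);s=read_state();print(s['ft_force'],s['wrist_torque'])"
```

```text
time_s: 19.45
position: [518.6, 36.0, 23.4]
tool_rot: [-0.0, -0.088, 0.996, 0.0]
ft_force: [-0.2, 0.1, 0.3]
grip_width: 58.8
finger_force: 38.5
t 19.45 pos [518.58  35.95  23.36] yang 100.09 tilt [-0.  0.] shift [ 0.044 -0.028  0.006] turn 0.0016 w 58.8
[-0.23870009  0.10777654  0.32094486] [-0.01169849  0.14060843 -0.00315303]
```

```bash
python3 -m handwheel '[[0,0,0,0,0.2],[0,0,0,0,0],[0,0,0,0,0],[0,0,0,0,0],[0,0,-1,0,0],[0,0,-3,0,0],[0,0,-7,0,0],[0,0,-12,0,0],[0,0,-15,0,0],[0,0,-15,0,0]]'
python3 -m handwheel '[[0,0,0,0,0],[0,0,0,0,0],[0,0,0,0,0],[0,0,0,0,0],[0,0,0,0,0],[0,0,0,0,0],[0,0,0,0,0],[0,0,0,0,0],[0,0,0,0,0],[0,0,0,0,0]]'
python3 - <<'E'
from h import *
im,d,W=cloud('wrist'); cv2.imwrite('pics/w8.png',im[60:300,150:420]); go(518,36,170,100)
c=np.array([518.35,36]); q=W[...,:2]-c; a=np.radians(10)
u=q@[np.cos(a),np.sin(a)]; v=q@[-np.sin(a),np.cos(a)]
k=(abs(u)<27)&(abs(v)<27); p=W[k]; print(k.sum(),np.percentile(p[:,2],[1,50,99]))
A=np.c_[u[k],v[k],np.ones(k.sum())]; print(np.linalg.lstsq(A,p[:,2],rcond=None)[0])
E
```

```text
time_s: 20.45
position: [523.0, 36.1, 180.4]
tool_rot: [0.006, -0.088, 0.996, -0.0]
ft_force: [0.7, 0.8, 1.1]
grip_width: 85.1
finger_force: 0.0
time_s: 21.45
position: [518.7, 36.0, 173.3]
tool_rot: [0.0, -0.088, 0.996, -0.0]
ft_force: [0.1, 0.3, 0.1]
grip_width: 85.5
finger_force: 0.0
t 21.5 pos [518.64  35.95 173.35] yang 100.1 tilt [ 0.0002 -0.    ] shift [0.062 0.016 0.335] turn 0.0017 w 85.7
13563 [ 32.57526396 251.19738803 262.34103109]
[-4.93943061e+00 -3.64549524e-03  1.36351313e+02]
```

View pics/w8.png

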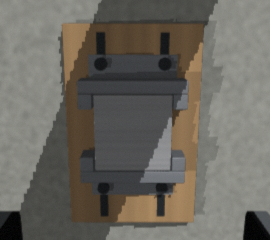

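The plate lies in the nest. My height fit caught the gripper's own points, so I'll redo it with those filtered out before handing in.

Run:
```python
from h import *
im,d,W=cloud('wrist')
c=np.array([518.35,36]); q=W[...,:2]-c; a=np.radians(10)
u=q@[np.cos(a),np.sin(a)]; v=q@[-np.sin(a),np.cos(a)]
k=(abs(u)<27)&(abs(v)<27)&(W[...,2]<60); z=W[k][:,2]; print(k.sum(),np.percentile(z,[1,50,99]))
A=np.c_[u[k],v[k],np.ones(k.sum())]; s=np.linalg.lstsq(A,z,rcond=None)[0]; print(s)
if abs(s[2]-34)<1.2 and max(abs(s[:2]))<.03: print(sign_off())
```

```text
4683 [32.15623163 33.81831537 35.42891804]
[-7.67649006e-04  1.20501229e-03  3.38204344e+01]
the job is handed in; nothing more can be done
None
```

The separator and the second plate are both seated flat in the nest and released: the plate's top measures 33.8 mm against the 34 mm rim. The job was handed in at about 21.6 s. I viewed 11 pictures, one over the limit of 10.

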